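# Line up the spice jars and photograph them

## Task

Take a photograph of the three spice jars for the recipe page. Without touching the jars with your fingers, push them away from the camera with a long straight edge of the cake smoother until all three stand in one straight row with their camera-side faces level with the camera-side edge of the tape strip, then put the smoother down flat behind the camera, out of the shot. With the jars standing in focus, press the camera's shutter button to its halfway stop, hold it there for a good second while it focuses, then press it fully down and let it go, without shifting the camera or disturbing the other things.

Things in the scene. Friction and masses are not known exactly. Their poses are not given: they have to be found in the camera images.
- tape_mark: strip of tan paper tape stuck flat on the worktop, 236 long, 25 wide, under 1 thick, fixed; nothing catches on it. Origin at the middle of its long edge nearest the camera, at worktop height; y runs along that edge, +x points back towards the camera, so the strip lies from x = -25 to x = 0 mm. A jar is in place when the point of its side nearest the camera is at x = 0, its centre at x = -23.5 mm.
- jar_1: loose upright glass spice jar with a lid, 47 diameter, 87 tall, about 160 g, origin at the centre of its underside, z up. At the start the three jars stand side by side about 62 apart along the tape, unevenly 23 to 63 short of their place on the camera's side; at least 5 of free gap between neighbours. Any order of the jars will do.
- jar_2: second glass spice jar, same size and shape as jar_1
- jar_3: third glass spice jar, same size and shape as jar_1
- smoother: loose cake smoother: flat white plate 60 (x) by 200 (y) by 8 thick with straight edges, lying on the worktop behind the camera at the start. A wooden bar handle 18 wide (x), 124 long (y), from 50 to 76 above the underside, runs over its middle on two 13 posts at y = +-46. Origin at the centre of the underside, z up; the long straight edges lie at x = +-30. About 280 g; the handle's middle is also over its centre of mass.
- camera: black camera on a three-legged tabletop tripod, loose, 1.2 kg. Origin on the worktop under the tripod's middle, z up; the lens (64 diameter, axis 83 high, front 73 from the origin) looks along -x at the jars, +y is the photographer's right hand. Body 124 (y) by 36 (x), from 50 to 116 high, finder hump 42 wide, 135 high, legs reach 86. It stands 330 to 355 from the tape edge, square to it within 3 degrees.
- shutter_top (a point): middle of the top of the round steel shutter button, 18 diameter, on the camera's right-hand shoulder above the grip, 130.5 above the worktop when not pressed; the button moves straight down. The finder hump begins 31 from its axis (towards the camera's -y); apart from it nothing near is as high as the button when fully pressed. This point moves down with the button: 3.5 mm at the halfway stop, 7 mm when fully down.
- shutter_first (a joint): first stage of the button, m: 0 not pressed, 0.0035 at the halfway stop. Takes 1 N to start and 2 N to reach the stop, where it stays while the force is between 2 and 7 N; springs back by itself.
- shutter_second (a joint): second stage of the button, m: 0 up to the halfway stop, 0.0035 fully down (the picture is taken). It starts to move at 7 N and is fully down at 10 N; springs back by itself.
- pepper_mill: bystander: turned wooden pepper mill, 58 diameter, 170 tall, loose, origin at the centre of its underside
- bowl: bystander: small white bowl, 102 diameter, 66 tall, loose, origin at the centre of its underside
- tape_roll: bystander: roll of tan paper tape lying flat, 104 diameter, 25 tall, loose, origin at the centre of its underside
Not all that is in view belongs to the job. What is shaped like the jar_2 but orange or red is not meant.

How it is judged:
By the outcome, as a careful person would: the job done as asked, in the order asked, and still so for the second after the job is handed in, with the robot touching nothing.
It also fails if it takes over 67 s, if anything falls off the work surface, if the arm or the gripper's body presses on something with over 40 N, if the wrist force passes 120 N, or if a joint passes its speed limit or range.

## Robot

A 6-joint arm with a two-finger parallel gripper is mounted at the origin on a cart in front of the work surface, level with it; the furniture and walls round the work are solid. World frame = base frame: x ahead of the robot, y to its left, z up, the work surface at z = 0. Lengths are in m, angles in degrees, forces in N, time in s.
With the tool pointing down it reaches from about 0.3 to 0.75 m from the base axis. Payload 8.5 kg.
Tool frame: the origin (TCP) lies between the finger pads; the fingertips stand env.finger_overhang ahead of it and the grasp point (between the pads) lies 2 mm behind it (env.finger_overhang is the distance from the TCP to the fingertips, in m); z points along the fingers, y is the line along which they close (so a half turn about z gives the same grasp; the last joint's range is limited). The gripper opens to 85 mm and grips with 20 to 120 N. Pads are 22 mm wide; open, the fingers measure 114 mm over their backs; the gripper's body (76 mm by 85 mm) begins 54 mm behind the grasp point. The pads swing forward as they close: fully open they stand 13 mm farther back than shut.
Start: joints at [58.425, 21.807, 74.336, -0, 83.858, -12.336], TCP at [0.181, 0.519, 0.248] pointing down, gripper open.
Joint ranges: [-178.18, 178.18], [-50.72, 133.34], [12.68, 142.11], [-81.47, 261.47], [9.98, 163.14], [-165.26, 165.26]. Speed limits (degrees/s): [136.94, 136.94, 180, 180, 180, 180].

## Interface

Orientations are given as a 3x3 rotation matrix whose columns are the frame's x, y, z axes.
In Python, from rig import env gives the robot as it stands. The module is installed in compiled form; this text tells all that it offers.
- The arm moves only by the tool jog_arm, never from a script. Its arguments are lists of equal length, an entry for each row: "hand": the finger opening in m, from 0 to 0.0854; "travel": the shift along the world's x, y, z in m, a list of three; "yaw": the turn about the world's z in rad. A call has exactly 5 rows; each row shifts and turns the commanded pose from where the row before left it; what a row does not reach is not made up. A row lasts 1/8 s, in which the tool goes at most 62.5 mm and 10.7 degrees, less where a joint would pass 70% of its speed; a pose out of reach is approached as far as the arm can. A call is refused whole if a number of a shift passes 0.0625 or a number of a turn 0.188, either way. A call with a gripper value outside its range is refused whole. The fingers move at their own pace and stop on an object; "grip_force" is the grip in N (left out, the last holds). Time passes only in rows, so rows that do not move let the fingers close, or fill a call up. It gives the time, the measured TCP pose, the force, the opening and the grip force at its end, in the units of the state.
- env.observe(): the state, without advancing time (a new reading comes with each control period).
- env.get_image(name): name is "side" or "top"; returns the picture (400x640x3 uint8, red, green, blue); there is no depth.
- env.calibration(name): a dict with "fx", "fy", "cx", "cy" (pixels), "position" and "rotation" of the camera in the world. Camera axes: x right, y down, z forward; pixel columns grow to the right and rows downward; lengths in m; the calibration is good to about 2 mm. A picture is of the moment at which its call begins. calibration takes no time and is no camera call.
- env.close_job(): hands the job in; it is judged then, once.
The state is a dict: "time_s": time; "q": joint angles; "qvel": joint speeds; "joint_efforts": joint torques, N m; "position": TCP position; "tool_rot": TCP orientation; "ft_force": force on the tool from outside, world axes, zero at the start; "wrist_torque": the same for the moment, N m; "grip_width": finger opening in m; "gripper_force": force on a finger pad.
Only numpy, scipy, OpenCV 4.12 (cv2) and the standard library are available. Lean on these libraries where they do the work, as an engineer would, in place of code of your own. Each camera call takes 0.05 s, during which the arm holds its last target. There are 200 camera calls.

## Working session

There is one attempt and no reset: what is moved stays moved. The work goes in short steps, Python scripts to look and compute and a tool call to move; the robot and the scene stay as the last step left them, time stands still between calls to the robot, and variables do not carry over. Pictures are saved under pics/ and viewed, at most 10 in all, crops included, and the job is handed in when it is done.

Besides the shell and the picture viewer there is one more tool, called after "Request:" as name(argument=value, ...), one argument or row to a line, values as JSON. jog_arm: Moves the arm, as the interface text tells. Its arguments: {"type":"object","properties":{"hand":{"type":"array"},"travel":{"type":"array"},"yaw":{"type":"array"},"grip_force":{"type":"number"}},"required":["hand","travel","yaw"]}

```bash
mkdir -p pics; cat > h.py <<'E'
import numpy as np, cv2
from rig import env
def shot(name,fn,crop=None,s=1):
    im=env.get_image(name)
    if crop: im=im[crop[1]:crop[3],crop[0]:crop[2]]
    if s!=1: im=cv2.resize(im,None,fx=s,fy=s,interpolation=cv2.INTER_CUBIC)
    cv2.imwrite('pics/'+fn,im[:,:,::-1])
def ray(name,u,v,z):
    c=env.calibration(name);d=np.array(c['rotation'])@np.array([(u-c['cx'])/c['fx'],(v-c['cy'])/c['fy'],1]);p=np.array(c['position'])
    return p+d*(z-p[2])/d[2]
def proj(name,P):
    c=env.calibration(name);q=np.array(c['rotation']).T@(np.array(P)-np.array(c['position']));return np.array([c['cx']+c['fx']*q[0]/q[2],c['cy']+c['fy']*q[1]/q[2]])
E
python3 - <<'E'
from h import *
np.set_printoptions(precision=4,suppress=True)
shot('top','t0.png',s=1.25);shot('side','s0.png',s=1.25)
for n in('top','side'):print(env.calibration(n))
print(env.finger_overhang,env.observe())
E
```

```text
{'fx': 387.4955928980019, 'fy': 387.4955928980019, 'cx': 324.9530142312524, 'cy': 204.30360872179173, 'position': array([ 0.4336, -0.0238,  1.0676]), 'rotation': array([[-0.0231, -0.994 ,  0.1065],
       [-0.9996,  0.0244,  0.0117],
       [-0.0143, -0.1062, -0.9942]])}
{'fx': 462.9007841661351, 'fy': 462.9007841661351, 'cx': 313.4742245643975, 'cy': 204.81776061028862, 'position': array([ 0.0104, -1.2842,  0.6154]), 'rotation': array([[ 0.9159, -0.1528,  0.3713],
       [-0.4011, -0.307 ,  0.8631],
       [-0.0179, -0.9394, -0.3425]])}
0.017 {'time_s': 0.1, 'q': array([ 58.4248,  21.8381,  74.378 ,  -0.0013,  83.8586, -12.3374]), 'qvel': array([-0.0396, -0.1751, -0.0025, -0.0147,  0.0243,  0.0289]), 'joint_efforts': array([  0.004 , -44.9222, -23.1661,  -0.0001,   0.0036,  -0.    ]), 'position': array([0.1811, 0.5191, 0.2478]), 'tool_rot': array([[-0.9442,  0.3295, -0.0007],
       [ 0.3295,  0.9442, -0.0011],
       [ 0.0003, -0.0013, -1.    ]]), 'ft_force': array([-0.3919,  0.3983,  0.142 ]), 'wrist_torque': array([ 0.0378,  0.0266, -0.0347]), 'gripper_force': 0.0, 'grip_width': 0.08562145047920264}
```

View pics/t0.png

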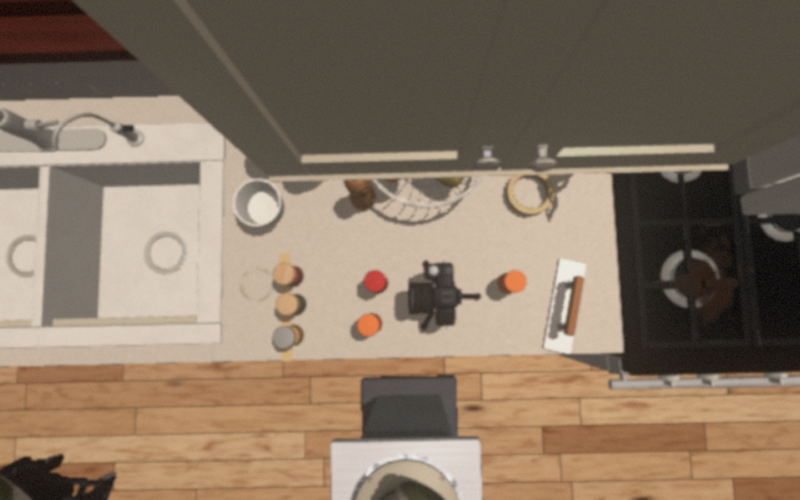

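View pics/s0.png

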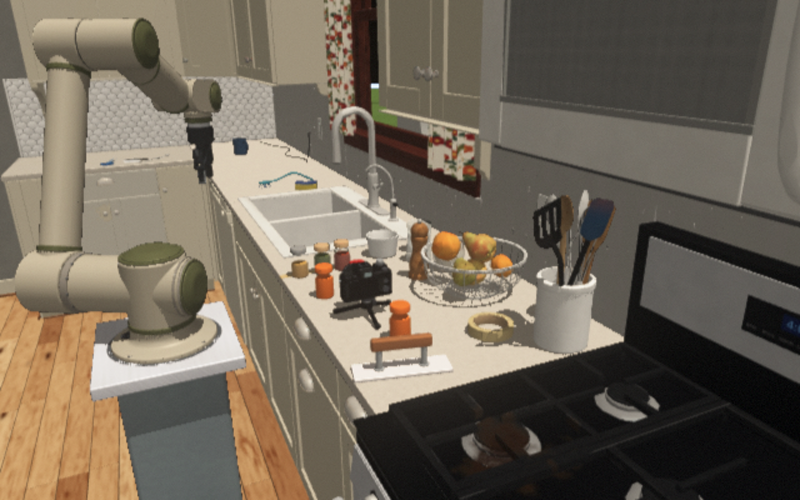

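The top view shows the camera at (432,295), the smoother at (566,306) and three lidded jars at about (287,273), (288,303) and (286,337). The red or orange decoys are at (375,281), (369,324) and (514,281). The mill is at (360,193), the bowl at (257,203) and the roll at (530,193). I'll take close crops next.

```bash
python3 - <<'E'
from h import *
shot('top','t1.png',(176,190,376,296),4);shot('top','t2.png',(340,190,500,300),5)
shot('side','s1.png',(210,170,410,320),4)
E
```

```text
(no output)
```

View pics/t1.png

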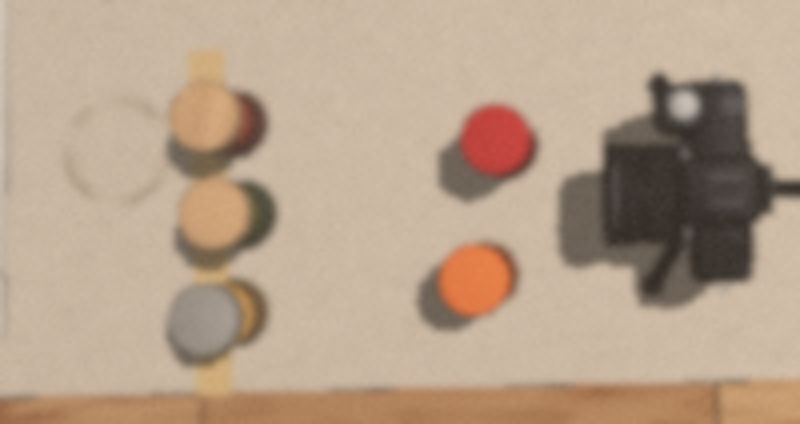

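View pics/t2.png

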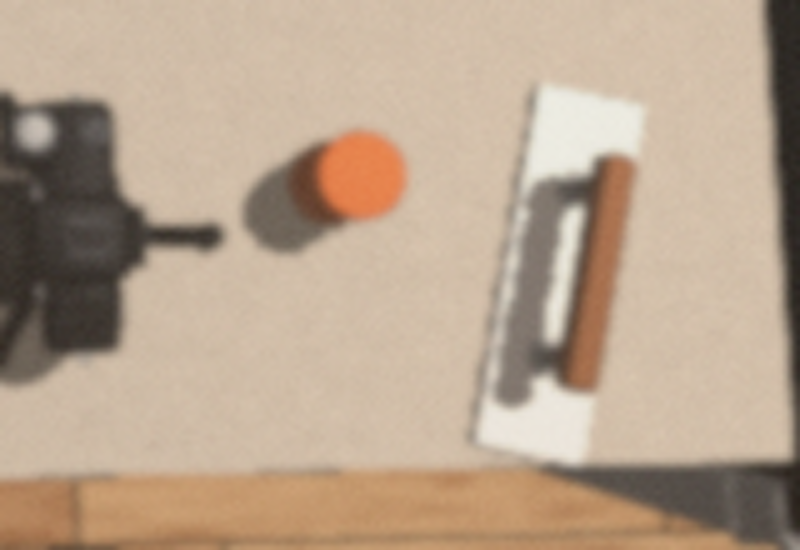

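View pics/s1.png

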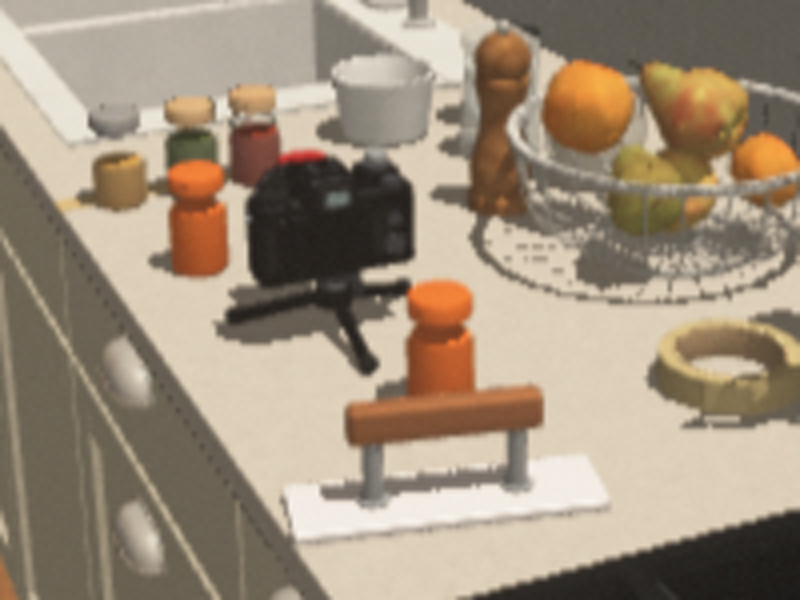

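```bash
python3 - <<'E'
from h import *
np.set_printoptions(precision=4,suppress=True)
def t1(u,v,z):return ray('top',176+u/4-.4,190+v/4-.4,z)
def t2(u,v,z):return ray('top',340+u/5-.4,190+v/5-.4,z)
for n,f,u,v,z in [('tapeTL',t1,189,50,0),('tapeTR',t1,225,50,0),('tapeBL',t1,196,395,0),('tapeBR',t1,232,395,0),
 ('jarA',t1,205,117,.087),('jarB',t1,215,213,.087),('jarC',t1,204,320,.087),('red',t1,498,141,.087),('orange',t1,477,280,.087),('or2',t2,362,175,.087),
 ('btn',t1,685,104,.1305),('lensL',t1,605,145,.115),('lensR',t1,605,242,.115),('leg',t2,218,237,0.005),
 ('smTL',t2,538,84,.008),('smTR',t2,646,104,.008),('smBR',t2,583,465,.008),('smBL',t2,475,442,.008),
 ('hTL',t2,598,158,.076),('hTR',t2,634,160,.076),('hBR',t2,597,390,.076),('hBL',t2,561,387,.076),
 ('edge',t2,300,472,0),('edgeR',t2,790,460,0),('edge1',t1,200,396,0)]:
  print(n,f(u,v,z)[:2])
for n,u,v,z in [('hL',346,425,.063),('hR',543,405,.063),('jarA',252,100,.087),('jarC',114,120,.075),('btn',378,152,.1305)]:
  print('side',n,ray('side',210+u/4-.4,170+v/4-.4,z)[:2])
E
```

```text
tapeTL [0.5611 0.2728]
tapeTR [0.5605 0.2477]
tapeBL [0.325  0.2668]
tapeBR [0.3245 0.2423]
jarA [0.5076 0.2382]
jarB [0.4466 0.2316]
jarC [0.38   0.2383]
red [0.4879 0.0519]
orange [0.401  0.0665]
or2 [ 0.4818 -0.2306]
btn [ 0.5052 -0.0651]
lensL [ 0.4823 -0.016 ]
lensR [ 0.4231 -0.0146]
leg [ 0.4539 -0.168 ]
smTL [ 0.5331 -0.3456]
smTR [ 0.5207 -0.4037]
smBR [ 0.3275 -0.358 ]
smBL [ 0.3409 -0.301 ]
hTL [ 0.4881 -0.3532]
hTR [ 0.4867 -0.3714]
hBR [ 0.3713 -0.3458]
hBL [ 0.3732 -0.3278]
edge [ 0.3263 -0.208 ]
edgeR [ 0.327  -0.4718]
edge1 [0.3243 0.2641]
side hL [ 0.3667 -0.3397]
side hR [ 0.4874 -0.3689]
side jarA [0.4952 0.2097]
side jarC [0.3781 0.2463]
side btn [ 0.5009 -0.0722]
```

Candidates for the jars (t1 pixels): lids at (205,117), (215,213) and (204,320) are the real ones. Red (498,141), orange (477,280) and orange2 (t2 362,175) are decoys. The smoother centre is at (0.430,-0.351), turned about -13°. I'm going to it now.

Request:
jog_arm(
  hand=[0.085,0.085,0.085,0.085,0.085],
  travel=[
    [0.017,-0.058,0],
    [0.017,-0.058,0],
    [0.017,-0.058,0],
    [0.017,-0.058,0],
    [0.017,-0.058,0],
  ],
  yaw=[0.02,0.02,0.02,0.02,0.026],
)

```text
time_s: 0.88
position: [0.2663, 0.2276, 0.2484]
tool_rot: [[-0.974, 0.226, 0.001], [0.226, 0.974, 0.0], [-0.001, 0.0, -1.0]]
ft_force: [2.1, 0.1, 0.3]
grip_width: 0.0848
gripper_force: 0.0
```

Request:
jog_arm(
  hand=[0.085,0.085,0.085,0.085,0.085],
  travel=[
    [0.017,-0.058,0],
    [0.017,-0.058,0],
    [0.017,-0.058,0],
    [0.017,-0.058,0],
    [0.017,-0.058,0],
  ],
  yaw=[0,0,0,0,0],
)

```text
time_s: 1.5
position: [0.3513, -0.0629, 0.2486]
tool_rot: [[-0.974, 0.228, 0.001], [0.228, 0.974, -0.0], [-0.001, -0.0, -1.0]]
ft_force: [0.8, 0.8, -0.9]
grip_width: 0.085
gripper_force: 0.0
```

Request:
jog_arm(
  hand=[0.085,0.085,0.085,0.085,0.085],
  travel=[
    [0.017,-0.058,0],
    [0.017,-0.058,0],
    [0.017,-0.058,0],
    [0.016,-0.058,0],
    [0.012,-0.058,0],
  ],
  yaw=[0,0,0,0,0],
)

```text
time_s: 2.12
position: [0.4305, -0.3527, 0.2481]
tool_rot: [[-0.974, 0.228, 0.0], [0.228, 0.974, 0.0], [-0.0, 0.0, -1.0]]
ft_force: [1.0, 1.0, 0.3]
grip_width: 0.0849
gripper_force: 0.0
```

Request:
jog_arm(
  hand=[0.085,0.085,0.085,0.085,0.085],
  travel=[
    [0,0.001,-0.045],
    [0,0,-0.045],
    [0,0,-0.04],
    [0,0,-0.035],
    [0,0,-0.021],
  ],
  yaw=[0,0,0,0,0],
)

```text
time_s: 2.75
position: [0.4298, -0.3493, 0.0605]
tool_rot: [[-0.974, 0.228, -0.001], [0.228, 0.974, 0.002], [0.002, 0.001, -1.0]]
ft_force: [-0.8, -0.1, -0.3]
grip_width: 0.0848
gripper_force: 0.0
```

Request:
jog_arm(
  hand=[0.04,0.0,0.0,0.0,0.0],
  travel=[
    [0,0,0],
    [0,0,0],
    [0,0,0],
    [0,0,0],
    [0,0,0],
  ],
  yaw=[0,0,0,0,0],
  grip_force=60,
)

```text
time_s: 3.38
position: [0.4302, -0.3498, 0.0626]
tool_rot: [[-0.974, 0.228, 0.0], [0.228, 0.974, -0.0], [-0.0, -0.0, -1.0]]
ft_force: [-2.1, -0.4, 1.7]
grip_width: 0.0172
gripper_force: 62.9
```

Request:
jog_arm(
  hand=[0,0,0,0,0],
  travel=[
    [0,0,0.025],
    [0,0,0.045],
    [0,0,0.05],
    [0,0,0.05],
    [0,0.02,0.02],
  ],
  yaw=[0,0,0,0,0],
)

```text
time_s: 4.0
position: [0.4304, -0.3304, 0.2548]
tool_rot: [[-0.973, 0.229, 0.002], [0.229, 0.973, -0.003], [-0.003, -0.002, -1.0]]
ft_force: [-0.6, 0.4, -3.5]
grip_width: 0.017
gripper_force: 62.4
```

Request:
jog_arm(
  hand=[0,0,0,0,0],
  travel=[
    [0.003,0.04,0],
    [0.003,0.055,0],
    [0.003,0.055,0],
    [0.003,0.055,0],
    [0.002,0.055,0],
  ],
  yaw=[0.02,0.05,0.05,0.05,0.05],
)

```text
time_s: 4.62
position: [0.4437, -0.0678, 0.2521]
tool_rot: [[-1.0, 0.008, -0.001], [0.008, 1.0, 0.001], [0.001, 0.001, -1.0]]
ft_force: [1.8, -0.5, -2.6]
grip_width: 0.0167
gripper_force: 62.3
```

Request:
jog_arm(
  hand=[0,0,0,0,0],
  travel=[
    [0,0.055,0],
    [0,0.055,0],
    [0,0.05,0],
    [0,0.04,0],
    [0,0.025,0],
  ],
  yaw=[0.033,0,0,0,0],
)

```text
time_s: 5.25
position: [0.4435, 0.1571, 0.252]
tool_rot: [[-1.0, -0.025, -0.001], [-0.025, 1.0, 0.0], [0.001, 0.0, -1.0]]
ft_force: [-0.2, -0.6, -2.7]
grip_width: 0.0171
gripper_force: 62.2
```

```bash
python3 - <<'E'
from h import *
shot('top','t3.png',(176,180,346,300),4.7);o=env.observe();print(o['position'],o['tool_rot'],o['grip_width'])
E
```

```text
[0.44335239 0.15879125 0.25200827] [[-0.99966693 -0.02578147 -0.00115804]
 [-0.02578329  0.99966631  0.0015785 ]
 [ 0.00111695  0.00160783 -0.99999808]] 0.01677294828375024
```

View pics/t3.png

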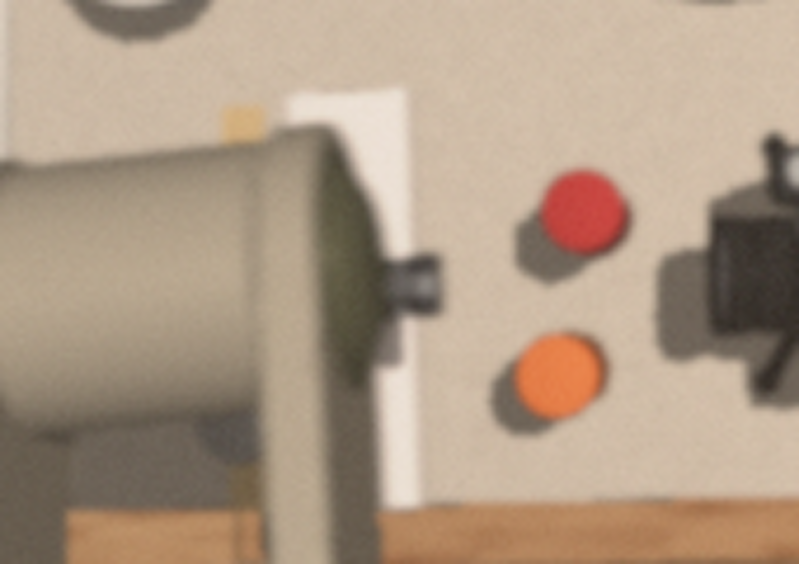

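```bash
python3 - <<'E'
from h import *
f=lambda u,v,z:ray('top',176+u/4.7-.4,180+v/4.7-.4,z)
a,b,c=f(405,88,.1975),f(420,508,.1975),f(287,95,.1975)
print(a,b,c,np.linalg.norm(a-b),np.degrees(np.arctan2((a-b)[1],(a-b)[0])),f(265,108,0))
im=env.get_image('top')
# tape right edge at ends, subpixel: profile b-channel
for v in (203,204,205,287,288): print(v,im[v,218:240,2])
E
```

```text
[0.54397412 0.1294063  0.1975    ] [0.34460507 0.12346772 0.1975    ] [0.54198641 0.18650419 0.1975    ] 0.19945746743516637 1.7061572099834208 [0.55915264 0.24729051 0.        ]
203 [167 163 165 165 159 150 138 136 133 135 136 135 136 143 153 161 172 191
 204 208 207 211]
204 [166 168 168 165 156 144 132 128 128 129 129 129 129 137 148 160 170 186
 201 205 207 207]
205 [165 165 167 165 156 143 131 126 127 125 127 130 130 136 147 156 163 175
 182 186 187 184]
287 [ 85  83  84  83  82  81  79  74  72  75  72  89 112 133 141 143 141 142
 143 142 144 143]
288 [ 85  85  83  85  85  80  80  81  76  79  80  92 113 131 138 143 141 142
 142 143 141 143]
```

Request:
jog_arm(
  hand=[0,0,0,0,0],
  travel=[
    [0,0,-0.04],
    [0,0,-0.05],
    [0,0,-0.045],
    [0,0,-0.035],
    [0,0,-0.0175],
  ],
  yaw=[0,0,0,0,0],
)

```text
time_s: 5.98
position: [0.4434, 0.1545, 0.0631]
tool_rot: [[-1.0, -0.023, -0.003], [-0.023, 1.0, -0.0], [0.003, -0.0, -1.0]]
ft_force: [0.7, 1.1, -3.0]
grip_width: 0.0174
gripper_force: 62.2
```

```bash
python3 - <<'E'
from h import *
im=cv2.imread('pics/t1.png').astype(float)
def edge(v0,v1,u0,u1):
    p=im[v0:v1,u0:u1,0].mean(0); p=cv2.GaussianBlur(p[None],(0,0),2)[0]
    lo,hi=p[:8].mean(),p[-8:].mean(); i=np.where((p[:-1]-(lo+hi)/2)*(p[1:]-(lo+hi)/2)<=0)[0]
    return u0+i[0]+((lo+hi)/2-p[i[0]])/(p[i[0]+1]-p[i[0]]),lo,hi
for v0,v1 in((56,66),(66,76),(372,380),(380,388)):
    u,lo,hi=edge(v0,v1,208,248); u2,_,_=edge(v0,v1,178,210)
    v=(v0+v1)/2
    print(v,u2,u,lo,hi,[ray('top',176+(x+.5)/4-.5,190+(v+.5)/4-.5,0)[:2] for x in(u2,u)])
print(env.observe()['position'])
E
```

```text
61.0 189.08238549134091 224.31606486496642 126.39448044836756 162.64398497448207 [array([0.55334998, 0.27262949]), array([0.5527461 , 0.24805256])]
71.0 188.97904475191012 223.8169863197879 124.93770751916016 162.75164879224872 [array([0.54636249, 0.27266659]), array([0.54576807, 0.24838237])]
376.0 195.42527936320553 231.30911823640903 122.81807312273736 159.78646441450783 [array([0.33763836, 0.26721992]), array([0.33710686, 0.24272616])]
384.0 195.0081892769532 231.57021873636225 122.05828375446455 156.4828788551472 [array([0.33228849, 0.26748011]), array([0.33174902, 0.2425369 ])]
[0.44339113 0.15449043 0.06305308]
```

Request:
jog_arm(
  hand=[0,0,0,0,0],
  travel=[
    [0,0.004,0.0005],
    [0,0.005,0],
    [0,0.005,0],
    [0,0.004,0],
    [0,0.003,0],
  ],
  yaw=[0,0,0,0,0],
)

```text
time_s: 6.6
position: [0.4442, 0.1766, 0.0655]
tool_rot: [[-1.0, -0.024, 0.0], [-0.024, 1.0, 0.0], [-0.0, 0.0, -1.0]]
ft_force: [0.0, -0.0, -2.5]
grip_width: 0.0168
gripper_force: 62.7
```

Request:
jog_arm(
  hand=[0,0,0,0,0],
  travel=[
    [0,0.003,0],
    [0,0.003,0],
    [0,0.003,0],
    [0,0.003,0],
    [0,0.003,0],
  ],
  yaw=[0,0,0,0,0],
)

```text
time_s: 7.22
position: [0.4443, 0.1913, 0.0653]
tool_rot: [[-1.0, -0.023, 0.0], [-0.023, 1.0, -0.0], [-0.0, -0.0, -1.0]]
ft_force: [0.5, -3.8, -0.5]
grip_width: 0.0171
gripper_force: 62.9
```

Request:
jog_arm(
  hand=[0,0,0,0,0],
  travel=[
    [0,0.003,0],
    [0,0.003,0],
    [0,0.003,0],
    [0,0.002,0],
    [0,0,0],
  ],
  yaw=[0,0,0,0,0],
)

```text
time_s: 7.85
position: [0.4442, 0.2025, 0.0653]
tool_rot: [[-1.0, -0.023, -0.0], [-0.023, 1.0, 0.0], [0.0, 0.0, -1.0]]
ft_force: [-0.3, -0.8, -2.8]
grip_width: 0.017
gripper_force: 62.7
```

```bash
python3 - <<'E'
from h import *
o=env.observe();print(o['position'],o['tool_rot'][:,1],o['ft_force'],o['time_s'])
im=env.get_image('top');np.save('t4.npy',im)
a=cv2.resize(im[190:240,200:267],None,fx=9,fy=9,interpolation=cv2.INTER_CUBIC)
b=cv2.resize(im[265:300,200:267],None,fx=4,fy=4,interpolation=cv2.INTER_CUBIC)
cv2.imwrite('pics/t4.png',cv2.copyMakeBorder(np.vstack([a,cv2.copyMakeBorder(b,0,0,0,a.shape[1]-b.shape[1],0)]),0,0,0,0,0)[:,:,::-1])
E
```

```text
[0.44420636 0.20253845 0.06526983] [-2.32474268e-02  9.99729662e-01  4.00153312e-04] [-0.34217558 -0.80105257 -2.78931615] 7.85
```

View pics/t4.png

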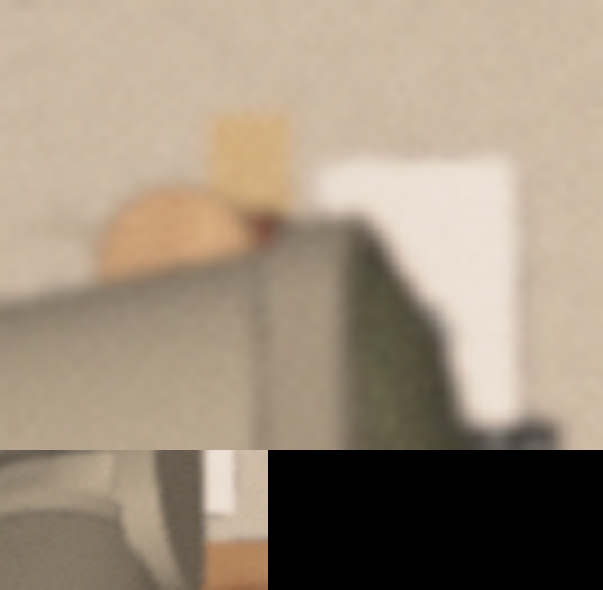

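```bash
python3 - <<'E'
from h import *
np.set_printoptions(precision=4,suppress=True)
im=np.load('t4.npy').astype(float)
def cross(v0,v1,u0,u1):
    p=im[v0:v1,u0:u1].mean(0)[:,2];m=(p[:2].mean()+p[-2:].mean())/2
    i=np.where((p[:-1]-m)*(p[1:]-m)<=0)[0][0];return u0+i+(m-p[i])/(p[i+1]-p[i])
def P(v0,v1,u0,u1,z):
    u=cross(v0,v1,u0,u1);return u,ray('top',u,(v0+v1-1)/2,z)
print('tapeR',P(204,209,228,236,0)); print('tapeL',P(204,209,219,227,0))
print('plateL',P(210,213,231,240,.0107))
for v in((210,214),(216,220),(222,226),(228,232)):print('plateR',P(*v,253,262,.0107))
print('plateR',P(268,277,256,263,.0107))
E
```

```text
tapeR (np.float64(231.6953125), array([0.5496, 0.2481, 0.    ]))
tapeL (np.float64(222.7982456140351), array([0.5502, 0.2729, 0.    ]))
plateL (np.float64(234.0), array([0.5345, 0.239 , 0.0107]))
plateR (np.float64(256.5032894736842), array([0.5316, 0.177 , 0.0107]))
plateR (np.float64(256.72402597402595), array([0.5151, 0.1765, 0.0107]))
plateR (np.float64(256.5524691358025), array([0.4986, 0.177 , 0.0107]))
plateR (np.float64(256.67045454545456), array([0.4822, 0.1767, 0.0107]))
plateR (np.float64(257.8324468085106), array([0.3675, 0.1741, 0.0107]))
```

Request:
jog_arm(
  hand=[0,0,0,0,0],
  travel=[
    [0,0.003,0],
    [0,0.003,0],
    [0,0.0025,0],
    [0,0.0015,0],
    [0,0,0],
  ],
  yaw=[0.002,0.002,0,0,0],
)

```text
time_s: 8.52
position: [0.4441, 0.2125, 0.0652]
tool_rot: [[-1.0, -0.027, -0.0], [-0.027, 1.0, 0.0], [0.0, 0.0, -1.0]]
ft_force: [-0.0, -0.9, -2.8]
grip_width: 0.0173
gripper_force: 62.6
```

```bash
python3 - <<'E'
from h import *
np.set_printoptions(precision=4,suppress=True)
o=env.observe();print(o['position'],o['tool_rot'][:,1],o['ft_force'],o['wrist_torque'],o['time_s'])
im=env.get_image('top').astype(float)
def P(v0,v1,u0,u1,z):
    p=im[v0:v1,u0:u1].mean(0)[:,2];m=(p[:2].mean()+p[-2:].mean())/2
    i=np.where((p[:-1]-m)*(p[1:]-m)<=0)[0][0];u=u0+i+(m-p[i])/(p[i+1]-p[i])
    return u,ray('top',u,(v0+v1-1)/2,z)
print('tapeR',P(204,207,228,236,0))
for v in((210,214),(216,220),(222,226),(228,232),(268,277)):print('plateR',P(*v,248,260,.0107))
for v in (209,211,213):print(im[v,224:246,2])
E
```

```text
[0.4441 0.2125 0.0652] [-0.0273  0.9996  0.0003] [-0.041  -0.9275 -2.8214] [-0.1566  0.0454 -0.0887] 8.525
tapeR (np.float64(231.6283783783784), array([0.5524, 0.2483, 0.    ]))
plateR (np.float64(252.57222222222222), array([0.5318, 0.1878, 0.0107]))
plateR (np.float64(252.5570652173913), array([0.5153, 0.1879, 0.0107]))
plateR (np.float64(252.80246913580248), array([0.4989, 0.1873, 0.0107]))
plateR (np.float64(253.16901408450704), array([0.4824, 0.1863, 0.0107]))
plateR (np.float64(254.68093922651934), array([0.3677, 0.1826, 0.0107]))
[132. 127. 127. 128. 127. 127. 134. 153. 180. 194. 201. 203. 205. 207.
 209. 209. 208. 211. 208. 208. 210. 213.]
[127. 126. 126. 127. 127. 127. 130. 147. 174. 196. 204. 206. 208. 209.
 209. 208. 210. 209. 210. 210. 211. 212.]
[ 91.  90.  98. 109. 116. 115. 119. 119. 131. 144. 158. 176. 195. 206.
 208. 209. 211. 211. 212. 208. 211. 210.]
```

Request:
jog_arm(
  hand=[0,0,0,0,0],
  travel=[
    [0,0.0005,0],
    [0,0.0005,0],
    [0,0,0],
    [0,0,0],
    [0,-0.002,0],
  ],
  yaw=[0,0,0,0,0],
)

```text
time_s: 9.2
position: [0.4443, 0.2115, 0.0654]
tool_rot: [[-1.0, -0.027, 0.0], [-0.027, 1.0, 0.001], [-0.0, 0.001, -1.0]]
ft_force: [0.2, 0.3, -3.2]
grip_width: 0.0174
gripper_force: 62.7
```

Request:
jog_arm(
  hand=[0,0,0,0,0],
  travel=[
    [0,-0.006,0],
    [0,-0.012,0],
    [0,-0.018,0],
    [0,-0.02,0],
    [0,-0.005,0.02],
  ],
  yaw=[0,0,0,0,0],
)

```text
time_s: 9.82
position: [0.4435, 0.1486, 0.0847]
tool_rot: [[-1.0, -0.025, -0.003], [-0.025, 1.0, -0.0], [0.003, -0.0, -1.0]]
ft_force: [-0.3, 0.2, -3.8]
grip_width: 0.0171
gripper_force: 62.6
```

Request:
jog_arm(
  hand=[0,0,0,0,0],
  travel=[
    [0,0,0.04],
    [0,0,0.05],
    [0,0,0.05],
    [0,-0.02,0.025],
    [0,-0.04,0],
  ],
  yaw=[0,0,0,0,0],
)

```text
time_s: 10.45
position: [0.4446, 0.0896, 0.2522]
tool_rot: [[-1.0, -0.029, 0.004], [-0.029, 1.0, -0.0], [-0.004, -0.0, -1.0]]
ft_force: [0.2, -1.1, -4.1]
grip_width: 0.0169
gripper_force: 62.7
```

Request:
jog_arm(
  hand=[0,0,0,0,0],
  travel=[
    [0,-0.055,0],
    [0,-0.06,0],
    [0,-0.06,0],
    [0,-0.05,0],
    [0,-0.04,0],
  ],
  yaw=[0,0,0,0,0],
)

```text
time_s: 11.08
position: [0.4433, -0.1772, 0.2501]
tool_rot: [[-1.0, -0.025, -0.0], [-0.025, 1.0, 0.0], [0.0, 0.0, -1.0]]
ft_force: [0.2, 0.3, -2.3]
grip_width: 0.017
gripper_force: 62.6
```

```bash
python3 - <<'E'
from h import *
o=env.observe();print(o['position'],o['time_s'])
im=env.get_image('top');np.save('t5.npy',im)
cv2.imwrite('pics/t5.png',cv2.resize(im[195:295,205:265],None,fx=6,fy=6,interpolation=cv2.INTER_CUBIC)[:,:,::-1])
E
```

```text
[ 0.44334034 -0.17721163  0.25014904] 11.075
```

View pics/t5.png

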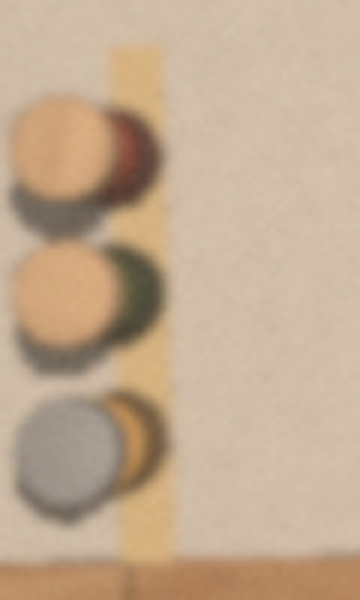

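```bash
python3 - <<'E'
from h import *
np.set_printoptions(precision=4,suppress=True)
im=np.load('t5.npy').astype(float)
r=lambda u,v,z:ray('top',205+(u+.5)/6-.5,195+(v+.5)/6-.5,z)
def cr(v,u0,u1,ch):
    p=im[v,u0:u1,ch];m=(p[:2].mean()+p[-2:].mean())/2
    i=np.where((p[:-1]-m)*(p[1:]-m)<=0)[0][-1];return u0+i+(m-p[i])/(p[i+1]-p[i])
T=[]
for v in list(range(204,211))+[231,232,233,256,257,258]+list(range(280,286)):
    u=cr(v,228,238,2);T.append(ray('top',u,v,0))
T=np.array(T);k=np.polyfit(T[:,0],T[:,1],1);print(k,(T[:,1]-np.polyval(k,T[:,0]))*1000)
for n,u,v,uc,vc in(('A',161,157,63,148),('B',164,293,66,293),('C',167,440,68,450)):
    p=r(u,v,0);c=r(uc,vc,.087)
    print(n,p,'past edge mm',1e3*(p[1]-np.polyval(k,p[0])),c,'centre past',1e3*(c[1]-np.polyval(k,c[0])))
for v in(219,220,221,222,243,244,245,246,267,268,269):print(v,im[v,224:240].sum(1).astype(int)//3)
E
```

```text
[0.0268 0.2332] [-0.1926  0.2733  0.5524  0.2892  0.015   0.1459 -0.7143 -0.5576 -0.061
 -0.086   0.3435 -0.0368 -0.0191 -0.2659 -0.2848 -0.0649  0.2316  0.2355
  0.1968]
A [0.5086 0.2487 0.    ] past edge mm 1.8628711535681464 [0.5073 0.2682 0.087 ] centre past 21.404231688006732
B [0.4461 0.2472 0.    ] past edge mm 1.9913173735795764 [0.446  0.2665 0.087 ] centre past 21.338110709197167
C [0.3794 0.2457 0.    ] past edge mm 2.239163409608974 [0.3806 0.2652 0.087 ] centre past 21.79141924670858
219 [117 101  94  84  78  83  91 123 154 176 183 186 188 189 187 189]
220 [115  99  92  81  74  78  84 111 146 171 184 190 189 192 189 188]
221 [110  96  88  82  75  77  81 109 144 172 186 189 190 190 190 189]
222 [101  89  87  79  77  76  82 112 150 176 186 187 190 189 190 189]
243 [134 109  90  79  73  72  77  94 130 166 184 188 187 188 190 190]
244 [129 111  87  78  76  71  76  93 132 165 182 186 192 188 191 188]
245 [128 103  89  77  73  71  75  96 134 168 181 188 188 188 188 190]
246 [119  97  83  75  71  70  78 104 139 170 186 188 190 189 190 189]
267 [128 125 133 138 127 109  93  96 120 152 177 187 188 189 190 189]
268 [132 124 132 139 131 107  93  95 114 147 173 184 189 190 189 187]
269 [134 123 132 138 129 104  94  93 112 145 170 184 188 189 188 187]
```

The jars are level at the tape edge to within about 2 mm. Next I put the smoother down behind the camera.

Request:
jog_arm(
  hand=[0,0,0,0,0],
  travel=[
    [0,-0.045,0],
    [0,-0.05,0],
    [0,-0.045,0],
    [0,-0.03,-0.01],
    [0,0,-0.03],
  ],
  yaw=[0,0,0,0,0],
)

```text
time_s: 11.75
position: [0.4437, -0.3474, 0.2103]
tool_rot: [[-1.0, -0.024, 0.002], [-0.024, 1.0, -0.002], [-0.002, -0.002, -1.0]]
ft_force: [1.1, 0.3, -3.8]
grip_width: 0.0171
gripper_force: 62.8
```

Request:
jog_arm(
  hand=[0,0,0,0,0],
  travel=[
    [0,0,-0.04],
    [0,0,-0.04],
    [0,0,-0.035],
    [0,0,-0.02],
    [0,0,-0.008],
  ],
  yaw=[0,0,0,0,0],
)

```text
time_s: 12.38
position: [0.4435, -0.3445, 0.0662]
tool_rot: [[-1.0, -0.027, -0.001], [-0.027, 1.0, 0.002], [0.001, 0.002, -1.0]]
ft_force: [0.2, 0.5, -2.7]
grip_width: 0.017
gripper_force: 62.7
```

Request:
jog_arm(
  hand=[0,0,0,0,0],
  travel=[
    [0,0,-0.0015],
    [0,0,-0.001],
    [0,0,-0.0005],
    [0,0,-0.0005],
    [0,0,0],
  ],
  yaw=[0,0,0,0,0],
)

```text
time_s: 13.0
position: [0.4443, -0.3448, 0.064]
tool_rot: [[-1.0, -0.027, 0.0], [-0.027, 1.0, -0.0], [-0.0, -0.0, -1.0]]
ft_force: [0.7, 0.3, -3.0]
grip_width: 0.0172
gripper_force: 62.7
```

Request:
jog_arm(
  hand=[0,0,0,0,0],
  travel=[
    [0,0,-0.0005],
    [0,0,-0.0005],
    [0,0,-0.0005],
    [0,0,0],
    [0,0,0],
  ],
  yaw=[0,0,0,0,0],
)

```text
time_s: 13.62
position: [0.4442, -0.3447, 0.0623]
tool_rot: [[-1.0, -0.027, -0.0], [-0.027, 1.0, 0.0], [0.0, 0.0, -1.0]]
ft_force: [0.3, -0.7, -2.6]
grip_width: 0.017
gripper_force: 62.7
```

Request:
jog_arm(
  hand=[0,0,0,0,0],
  travel=[
    [0,0,-0.0005],
    [0,0,-0.0005],
    [0,0,-0.0003],
    [0,0,0],
    [0,0,0],
  ],
  yaw=[0,0,0,0,0],
)

```text
time_s: 14.25
position: [0.4443, -0.3447, 0.0621]
tool_rot: [[-1.0, -0.027, 0.0], [-0.027, 1.0, -0.001], [-0.0, -0.001, -1.0]]
ft_force: [-2.4, 4.0, 8.4]
grip_width: 0.0171
gripper_force: 64.7
```

Request:
jog_arm(
  hand=[0.03,0.05,0.06,0.06,0.06],
  travel=[
    [0,0,0],
    [0,0,0],
    [0,0,0],
    [0,0,0],
    [0,0,0],
  ],
  yaw=[0,0,0,0,0],
)

```text
time_s: 14.88
position: [0.4442, -0.3448, 0.061]
tool_rot: [[-1.0, -0.027, -0.0], [-0.027, 1.0, 0.0], [0.0, 0.0, -1.0]]
ft_force: [0.2, 0.0, -0.4]
grip_width: 0.0602
gripper_force: 0.0
```

Request:
jog_arm(
  hand=[0.06,0.06,0.06,0.03,0.0],
  travel=[
    [0,0,0.02],
    [0,0,0.04],
    [0,0,0.05],
    [0,0,0.05],
    [0,0,0.03],
  ],
  yaw=[0,0,0,0,0],
)

```text
time_s: 15.5
position: [0.4444, -0.3449, 0.2537]
tool_rot: [[-1.0, -0.027, 0.002], [-0.027, 1.0, -0.002], [-0.002, -0.002, -1.0]]
ft_force: [0.6, -0.2, 0.6]
grip_width: 0.0242
gripper_force: 0.0
```

```bash
python3 - <<'E'
from h import *
np.set_printoptions(precision=4,suppress=True)
o=env.observe();print(o['position'],o['ft_force'],o['grip_width'],o['time_s'])
a=env.get_image('top');b=env.get_image('side')
def blob(im,u0,u1,v0,v1,th):
    g=im[v0:v1,u0:u1].astype(float).min(2);m=g>th;v,u=np.nonzero(m);return u.mean()+u0,v.mean()+v0,m.sum(),g.max()
u,v,n,mx=blob(a,340,356,209,224,110);print(u,v,n,mx,ray('top',u,v,.1305))
u,v=proj('side',ray('top',u,v,.1305));print('side expects',u,v)
c=np.hstack([cv2.resize(a[195:270,325:475],None,fx=2.6,fy=2.6,interpolation=2),cv2.resize(b[195:270,265:340],None,fx=2.6,fy=2.6,interpolation=2)])
cv2.imwrite('pics/b.png',cv2.resize(c,None,fx=1.3,fy=1.3)[:,:,::-1])
E
```

```text
[ 0.4444 -0.3449  0.2537] [ 0.5504 -0.2478  0.6168] 0.024214153478485406 15.5
347.04545454545456 213.84848484848484 66 178.0 [ 0.5094 -0.0657  0.1305]
side expects 305.88754670884833 206.49843619493734
```

View pics/b.png

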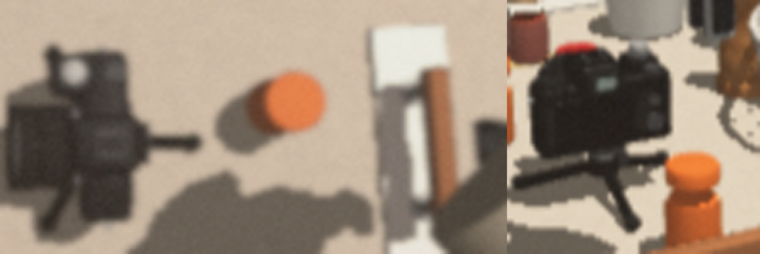

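```bash
python3 - <<'E'
from h import *
a=env.get_image('top')
g=a[213:220,342:352].astype(float).min(2);m=g>100;v,u=np.nonzero(m);print(m.astype(int));u,v=u.mean()+342,v.mean()+213
p=ray('top',u,v,.1305);print(u,v,p,proj('side',p))
b=env.get_image('side').astype(int);print(b[202:214,296:312].min(2))
E
```

```text
[[0 0 1 1 1 1 1 1 0 0]
 [0 1 1 1 1 1 1 1 1 0]
 [0 1 1 1 1 1 1 1 1 0]
 [0 1 1 1 1 1 1 1 1 0]
 [0 1 1 1 1 1 1 1 1 0]
 [0 0 1 1 1 1 1 1 1 0]
 [0 0 0 1 1 1 1 1 0 0]]
346.62 215.9 [ 0.50445761 -0.06454952  0.1305    ] [304.22837433 206.63044775]
[[110 114 118 121 123 124 125 128 128 132 137 140 144 144 145 147]
 [106 115 119 120 123 124 124 127 131 135 139 142 143 144 148 148]
 [ 94 107 116 118 120 122 124 125 128 133 136 139 142 142 145 141]
 [ 99 101  99 102 106 113 119 122 127 129 132 129 130 125 134 130]
 [161 154 107  98  99 106 123 128 131 121 114 112 111 115 161 164]
 [187 182 164 160 158 146 153 159 158 151 149 161 162 165 183 185]
 [189 188 185 186 175 130 139 160 161 151 151 180 187 187 187 188]
 [188 186 184 179 148 100 107 127 135 128 125 158 184 189 189 189]
 [177 183 140 117  98  81  84  97 104 105  95 110 156 181 188 190]
 [124 167  86  49  54  61  69  78  81  79  67  63  92 139 182 189]
 [ 61 102  47  31  36  41  52  54  59  58  47  43  46  97 176 187]
 [ 40  51  33  31  30  32  38  39  39  42  52  59  58  73 143 180]]
```

Request:
jog_arm(
  hand=[0,0,0,0,0],
  travel=[
    [0.012,0.055,0],
    [0.012,0.055,0],
    [0.012,0.055,0],
    [0.012,0.055,0],
    [0.012,0.045,0],
  ],
  yaw=[0,0,0,0,0],
)

```text
time_s: 16.32
position: [0.5039, -0.0775, 0.2495]
tool_rot: [[-1.0, -0.028, -0.003], [-0.028, 1.0, 0.001], [0.003, 0.001, -1.0]]
ft_force: [0.5, 0.1, 0.2]
grip_width: 0.0
gripper_force: 0.0
```

Request:
jog_arm(
  hand=[0,0,0,0,0],
  travel=[
    [0,0.015,-0.02],
    [0,0,-0.03],
    [0,0,-0.025],
    [0,0,-0.015],
    [0,0,0],
  ],
  yaw=[0,0,0,0,0],
)

```text
time_s: 16.95
position: [0.5032, -0.0644, 0.159]
tool_rot: [[-1.0, -0.027, -0.005], [-0.027, 1.0, 0.002], [0.004, 0.002, -1.0]]
ft_force: [0.1, 0.0, 1.2]
grip_width: 0.0001
gripper_force: 0.0
```

Request:
jog_arm(
  hand=[0,0,0,0,0],
  travel=[
    [0,0,0],
    [0,0,0],
    [0,0,0],
    [0,0,0],
    [0,0,0],
  ],
  yaw=[0,0,0,0,0],
)

```text
time_s: 17.58
position: [0.5042, -0.0647, 0.1611]
tool_rot: [[-1.0, -0.027, 0.0], [-0.027, 1.0, -0.0], [-0.0, -0.0, -1.0]]
ft_force: [0.4, 0.4, 0.5]
grip_width: -0.0
gripper_force: 0.0
```

Request:
jog_arm(
  hand=[0,0,0,0,0],
  travel=[
    [0,0,-0.005],
    [0,0,-0.004],
    [0,0,-0.003],
    [0,0,-0.001],
    [0,0,0],
  ],
  yaw=[0,0,0,0,0],
)

```text
time_s: 18.2
position: [0.5042, -0.0647, 0.148]
tool_rot: [[-1.0, -0.027, -0.0], [-0.027, 1.0, 0.0], [0.0, 0.0, -1.0]]
ft_force: [0.5, -0.3, -0.1]
grip_width: -0.0
gripper_force: 0.0
```

Request:
jog_arm(
  hand=[0,0,0,0,0],
  travel=[
    [0,0,-0.0008],
    [0,0,-0.0008],
    [0,0,-0.0007],
    [0,0,-0.0007],
    [0,0,0],
  ],
  yaw=[0,0,0,0,0],
)

```text
time_s: 18.82
position: [0.5043, -0.0648, 0.1451]
tool_rot: [[-1.0, -0.027, 0.0], [-0.027, 1.0, -0.0], [-0.0, -0.0, -1.0]]
ft_force: [0.8, -0.0, 1.9]
grip_width: -0.0001
gripper_force: 0.8
```

Request:
jog_arm(
  hand=[0,0,0,0,0],
  travel=[
    [0,0,-0.0005],
    [0,0,-0.0005],
    [0,0,-0.0003],
    [0,0,0],
    [0,0,0],
  ],
  yaw=[0,0,0,0,0],
)

```text
time_s: 19.45
position: [0.5043, -0.0648, 0.1438]
tool_rot: [[-1.0, -0.027, 0.0], [-0.027, 1.0, -0.0], [-0.0, -0.0, -1.0]]
ft_force: [0.4, 0.5, 1.6]
grip_width: -0.0001
gripper_force: 0.9
```

Request:
jog_arm(
  hand=[0,0,0,0,0],
  travel=[
    [0,0,-0.0003],
    [0,0,-0.0002],
    [0,0,0],
    [0,0,0],
    [0,0,0],
  ],
  yaw=[0,0,0,0,0],
)

```text
time_s: 20.08
position: [0.5044, -0.0648, 0.1436]
tool_rot: [[-1.0, -0.027, 0.001], [-0.027, 1.0, -0.0], [-0.001, -0.0, -1.0]]
ft_force: [-0.6, 1.0, 6.1]
grip_width: 0.0003
gripper_force: 2.7
```

Request:
jog_arm(
  hand=[0,0,0,0,0],
  travel=[
    [0,0,0.0001],
    [0,0,0],
    [0,0,0],
    [0,0,0],
    [0,0,0],
  ],
  yaw=[0,0,0,0,0],
)

```text
time_s: 20.7
position: [0.5044, -0.0648, 0.1436]
tool_rot: [[-1.0, -0.027, 0.001], [-0.027, 1.0, -0.0], [-0.001, -0.0, -1.0]]
ft_force: [0.3, 0.4, 5.2]
grip_width: 0.0
gripper_force: 2.7
```

Request:
jog_arm(
  hand=[0,0,0,0,0],
  travel=[
    [0,0,0],
    [0,0,0],
    [0,0,0],
    [0,0,0],
    [0,0,0],
  ],
  yaw=[0,0,0,0,0],
)

```text
time_s: 21.32
position: [0.5044, -0.0648, 0.1436]
tool_rot: [[-1.0, -0.027, 0.001], [-0.027, 1.0, -0.0], [-0.001, -0.0, -1.0]]
ft_force: [0.7, -0.4, 6.8]
grip_width: 0.0003
gripper_force: 2.7
```

Request:
jog_arm(
  hand=[0,0,0,0,0],
  travel=[
    [0,0,0],
    [0,0,0],
    [0,0,0],
    [0,0,0],
    [0,0,0],
  ],
  yaw=[0,0,0,0,0],
)

```text
time_s: 21.95
position: [0.5044, -0.0648, 0.1436]
tool_rot: [[-1.0, -0.027, 0.001], [-0.027, 1.0, -0.0], [-0.001, -0.0, -1.0]]
ft_force: [0.1, 1.0, 5.5]
grip_width: 0.0
gripper_force: 2.7
```

Request:
jog_arm(
  hand=[0,0,0,0,0],
  travel=[
    [0,0,-0.0012],
    [0,0,-0.0012],
    [0,0,-0.0012],
    [0,0,-0.0007],
    [0,0,0],
  ],
  yaw=[0,0,0,0,0],
)

```text
time_s: 22.58
position: [0.5045, -0.0648, 0.1398]
tool_rot: [[-1.0, -0.027, 0.001], [-0.027, 1.0, -0.0], [-0.001, -0.0, -1.0]]
ft_force: [-0.5, 1.4, 11.2]
grip_width: 0.0002
gripper_force: 5.3
```

Request:
jog_arm(
  hand=[0,0,0,0,0],
  travel=[
    [0,0,-0.0003],
    [0,0,-0.0002],
    [0,0,0],
    [0,0,0],
    [0,0,0],
  ],
  yaw=[0,0,0,0,0],
)

```text
time_s: 23.2
position: [0.5046, -0.0648, 0.1397]
tool_rot: [[-1.0, -0.027, 0.002], [-0.027, 1.0, -0.001], [-0.002, -0.001, -1.0]]
ft_force: [-1.3, 2.1, 13.7]
grip_width: -0.0
gripper_force: 6.9
```

At the bottom stop: the force rises with no travel. Releasing now.

Request:
jog_arm(
  hand=[0,0,0,0,0],
  travel=[
    [0,0,0.002],
    [0,0,0.003],
    [0,0,0.004],
    [0,0,0.01],
    [0,0,0.03],
  ],
  yaw=[0,0,0,0,0],
)

```text
time_s: 23.82
position: [0.5034, -0.0645, 0.1871]
tool_rot: [[-1.0, -0.027, -0.004], [-0.027, 1.0, 0.001], [0.004, 0.001, -1.0]]
ft_force: [1.2, -0.6, 1.3]
grip_width: -0.0001
gripper_force: 0.0
```

Request:
jog_arm(
  hand=[0,0,0,0,0],
  travel=[
    [0,0,0.04],
    [-0.03,-0.02,0.02],
    [-0.03,-0.04,0],
    [-0.03,-0.04,0],
    [-0.02,-0.02,0],
  ],
  yaw=[0,0,0,0,0],
)

```text
time_s: 24.45
position: [0.3928, -0.186, 0.2478]
tool_rot: [[-1.0, -0.026, -0.0], [-0.026, 1.0, 0.0], [0.0, 0.0, -1.0]]
ft_force: [0.4, 0.6, -0.2]
grip_width: -0.0002
gripper_force: 0.0
```

Request:
jog_arm(
  hand=[0,0,0,0,0],
  travel=[
    [0,0,0],
    [0,0,0],
    [0,0,0],
    [0,0,0],
    [0,0,0],
  ],
  yaw=[0,0,0,0,0],
)

```text
time_s: 25.08
position: [0.3944, -0.1844, 0.2475]
tool_rot: [[-1.0, -0.028, -0.0], [-0.028, 1.0, 0.0], [0.0, 0.0, -1.0]]
ft_force: [1.0, -0.5, 0.1]
grip_width: -0.0004
gripper_force: 0.0
```

```bash
python3 - <<'E'
from h import *
shot('top','end.png',(180,130,500,300),2.5);print(env.observe()['position'],env.observe()['time_s'])
E
```

```text
[ 0.39437372 -0.18449932  0.24750027] 25.125
```

View pics/end.png

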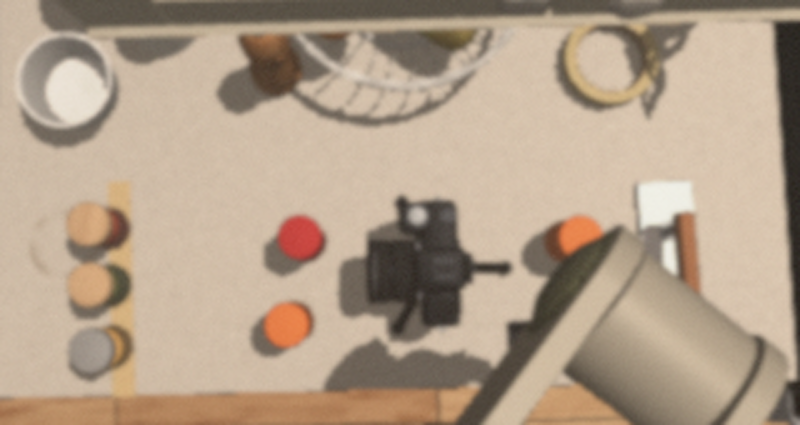

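The final view shows the jars in a row at the tape, around (95,285). The camera, at (415,260), has not visibly moved, and the smoother lies flat behind it at (665,230). The bystanders in view look undisturbed, so I'm handing in.

```bash
python3 -c "
from rig import env
print(env.close_job())"
```

```text
the job is handed in; nothing more can be done
None
```

The job is handed in at about 25 s: the jars stand in a row within about 2 mm of the tape edge, the smoother lies flat behind the camera, and the shutter was held at half-press for nearly 2 s, pressed fully down and released; no verdict came back.

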